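# Empty the press catch tray and tag the tote

### The arm

A 7-joint arm with a two-finger parallel gripper is mounted at the origin on the work surface. World frame = base frame: x ahead of the robot, y to its left, z up, the work surface at z = 0. Lengths are in m, angles in rad, forces in N, time in s.
With the tool pointing down it reaches from about 0.425 to 0.925 m from the base axis. Payload 6.8 kg.
Tool frame: the origin (TCP) lies midway between the tips of the shut fingers; the grasp point (between the pads) lies 19 mm behind it; z points along the fingers, y is the line along which they close (so a half turn about z gives the same grasp; the last joint's range is limited). The gripper opens to 85 mm and grips with 20 to 120 N. Pads are 22 mm wide; open, the fingers measure 114 mm over their backs; the gripper's body (76 mm by 85 mm) begins 54 mm behind the grasp point. The pads swing forward as they close: fully open they stand 13 mm farther back than shut.
Start: joints at [-1.316, 0.477, 0.022, 1.555, -0.011, 1.109, -0.083], TCP at [0.24, 0.631, 0.231] pointing down, gripper open.
Joint ranges: [-2.96, 2.96], [-0.34, 2.1], [-1.41, 1.46], [0.24, 2.44], [-1.37, 4.51], [0.17, 1.92], [-2.96, 2.96]. Speed limits (rad/s): [2.39, 2.39, 3.14, 3.14, 3.14, 3.14, 3.14].

### API

Orientations are given as a rotation vector (axis times angle).
In Python, from bench import r gives the robot as it stands.
- The arm moves only by the tool servo_tool, never from a script. Its arguments are lists of equal length, an entry for each row: "turn": the turn, a rotation vector about the world's x, y, z in units of 5 degrees (1.0 is 5 degrees), a list of three; "slide": the shift along the world's x, y, z in units of 30 mm (1.0 is 30 mm), a list of three; "hand": the opening, from 0 (shut) to 1 (fully open). In form: {"turn": [[rx, ry, rz], ...], "slide": [[dx, dy, dz], ...], "hand": [hand, ...]}. A call has 1 to 8 rows; each row is the pose to reach, as a shift and turn from the pose commanded when the call began; what a row does not reach only later rows make up. A row lasts 1/8 s, in which the tool goes at most 62.5 mm and 10.7 degrees, less where a joint would pass 70% of its speed; a pose out of reach is approached as far as the arm can. A call with a gripper value outside its range is refused whole. The fingers move at their own pace and stop on an object; "squeeze" is the grip in N (left out, the last holds). Time passes only in rows, so rows that repeat a pose let the fingers close. It gives the time, the measured TCP pose, the force, the opening and the grip force at its end, in the units of the state.
- r.get_obs(): the state, without advancing time (a new reading comes with each control period).
- r.grab_frame(name): name is "scene" or "top"; returns (picture, depth): 420x560x3 uint8, red, green, blue; 420x560 float32, m along the optical axis (not along the pixel's ray), 0 where there is no reading.
- r.get_calibration(name): a dict with "fovy" (degrees; the focal length in pixels is half the picture's height over the tangent of half this angle, whatever the lens; pixels are square), "cx", "cy" (the principal point, pixels), "R" (3x3) and "t" (3): a world point X has camera coordinates R X + t. Camera axes: x right, y down, z forward; pixel columns grow to the right and rows downward; lengths in m; the calibration is good to about 2 mm. A picture is of the moment at which its call begins. get_calibration takes no time and is no camera call.
- r.hand_in(): hands the job in; it is judged then, once.
The state is a dict: "clock": time; "joints": joint angles; "qvel": joint speeds; "tau": joint torques, N m; "tcp_pos": TCP position; "orientation": TCP orientation; "contact_force": force on the tool from outside, world axes, zero at the start; "moment": the same for the moment, N m; "grip_width": finger opening in m; "gripper_force": force on a finger pad.
Only numpy, scipy, OpenCV 4.12 (cv2) and the standard library are available. Lean on these libraries where they do the work, as an engineer would, in place of code of your own. Each camera call takes 0.05 s, during which the arm holds its last target. There are 200 camera calls.

### The job

Swing the lamp well clear of the press's catch tray, then move every finished key fob from the tray into the plywood tote. Once they are all in, clip the batch tag's snap hook onto the tote's D-ring, with the ring's upright bar inside the hook and the gate snapped fully shut, and leave the tag hanging from the ring (its wooden end may rest on the bench). Finish with the lamp swung back over the middle of the tray, and do not disturb the jar, the awl or the tin.

Things in the scene. Friction and masses are not known exactly. Their poses are not given: they have to be found in the camera images.
- tray (a point): Catch tray of the hand press, a fixed open steel tray 150 (its x) by 215 (its y) mm, walls 10 mm high and 4 mm thick; this point is the centre of its floor, 4 mm above the bench. The press itself stands fixed beyond the tray's -y edge (a dark column 300 mm high, about 90 mm towards +x and 270 mm towards -y of the tray's centre).
- lamp (a joint): Swing of the press lamp about its upright post, rad: 0 (an end stop) = lamp head centred over the catch tray; it grows as the head swings away, clockwise seen from above (towards +y and +x), to an end stop at 1.35. From about 0.85 on the head is off the tray as seen from above. Light friction (under 1 N at the knob); it stays where it is left.
- lamp_knob (a point): Middle of the upright black round grip knob on top of the lamp head: 24 mm across, 45 mm tall (z 245 to 290 mm above the bench). The white lamp head below it is a disc 90 mm across, from 211 to 247 mm above the bench, at the end of a round arm 197 mm long (pivot to knob).
- lamp_hinge (a point): Point on the vertical axis of the lamp's post, at the knob's height. The post is 22 mm thick and stands 170 mm towards +x and 100 mm towards -y of the tray centre.
- tote_in (a point): Parts tote, a fixed open plywood box 200 (its x) by 160 (its y) by 105 mm high, walls and floor 5 mm; this point is the centre of its inner floor, 5 mm above the bench. Its axes are the box's axes.
- ring (a point): D-ring fixed outside the tote's -y wall: a 7 mm steel bar bent into an upright D. This point is the middle of its upright bar, 48 mm out from the wall, 81 mm above the bench; the bar is straight for 17 mm up and down from here, then bends to level legs (58 and 104 mm above the bench) that run back to the wall. Axes as the tote: +y points from bar to wall. Space on both sides is free.
- tag_mid (a point): Batch tag: dark wooden block 44 (x) by 26 (y) by 24 (z) mm lying on the bench, 110 g; this point is its centre. A flat steel snap hook is fixed to its +x end in the plane z = 0: an 8 mm bar along the -y side (centreline y -22 mm), round the far end (x 94 mm) and back to a nose that ends at x 76, y 18 mm. Turned over it looks the same, but with the gate on the other side.
- hook_eye (a point): Centre of the hook's eye, 62 mm along +x and 2 mm along -y from the tag's centre; axes as the tag. The open space inside the closed hook runs about from x -25 to +28 and y -16 to +15 mm about this point.
- gate (a joint): Angle of the hook's sprung brass gate, rad: 0 = shut, along the hook's +y side, 7 mm thick, from its pivot at tag x 28, y 17 mm to its free end at x 77 mm inside the nose. It opens inwards only, to 0.8, and springs back (1 to 4 N at the tip). A bar pushed in at tag x 55 to 70 mm down to y -5 mm opens it; the gate shuts again when the bar then slides to the hook's far end (tag x 80 mm or more).
- tag: The tag with its hook; origin under the centre of the wooden block.
- dye: Amber jar with black cap, 48 mm across, 85 mm high, standing; origin under its centre. Bystander.
- awl: Awl with a round wooden handle and a steel blade, 180 mm long, lying; origin under its middle. Bystander.
- tin: Round steel tin 60 mm across, 35 mm high; origin under its centre. Bystander.
- fob1_mid (a point): Finished key fob, a beech block 46 (x) by 24 (y) by 28 (z) mm with a flat brass stud in its top, 30 g, lying in the catch tray; this point is its centre. Four to six of fob1 to fob6 are present.
- fob2_mid (a point): Finished key fob, a beech block 46 (x) by 24 (y) by 28 (z) mm with a flat brass stud in its top, 30 g, lying in the catch tray; this point is its centre. Four to six of fob1 to fob6 are present.
- fob3_mid (a point): Finished key fob, a beech block 46 (x) by 24 (y) by 28 (z) mm with a flat brass stud in its top, 30 g, lying in the catch tray; this point is its centre. Four to six of fob1 to fob6 are present.
- fob4_mid (a point): Finished key fob, a beech block 46 (x) by 24 (y) by 28 (z) mm with a flat brass stud in its top, 30 g, lying in the catch tray; this point is its centre. Four to six of fob1 to fob6 are present.
- fob5_mid (a point): Finished key fob, a beech block 46 (x) by 24 (y) by 28 (z) mm with a flat brass stud in its top, 30 g, lying in the catch tray; this point is its centre. Four to six of fob1 to fob6 are present.
- fob6_mid (a point): Finished key fob, a beech block 46 (x) by 24 (y) by 28 (z) mm with a flat brass stud in its top, 30 g, lying in the catch tray; this point is its centre. Four to six of fob1 to fob6 are present.
There are look-alikes about, which are no part of the job. Leave any pink or purple look-alike of the tag alone.

How it is judged:
On the way, in this order (a step that is already met when the one before it is completed fails the run):
1. the lamp has been swung clear of the tray (value of joint lamp above 0.8 rad), for 0.2 s.
2. all the fobs are in the tote (x of fob1_mid in the frame of tote_in between -0.095 and 0.095 m and y of fob1_mid in the frame of tote_in between -0.075 and 0.075 m and z of fob1_mid in the frame of tote_in between 0 and 0.095 m and x of fob2_mid in the frame of tote_in between -0.095 and 0.095 m and y of fob2_mid in the frame of tote_in between -0.075 and 0.075 m and z of fob2_mid in the frame of tote_in between 0 and 0.095 m and x of fob3_mid in the frame of tote_in between -0.095 and 0.095 m and y of fob3_mid in the frame of tote_in between -0.075 and 0.075 m and z of fob3_mid in the frame of tote_in between 0 and 0.095 m and x of fob4_mid in the frame of tote_in between -0.095 and 0.095 m and y of fob4_mid in the frame of tote_in between -0.075 and 0.075 m and z of fob4_mid in the frame of tote_in between 0 and 0.095 m and x of fob5_mid in the frame of tote_in between -0.095 and 0.095 m and y of fob5_mid in the frame of tote_in between -0.075 and 0.075 m and z of fob5_mid in the frame of tote_in between 0 and 0.095 m and x of fob6_mid in the frame of tote_in between -0.095 and 0.095 m and y of fob6_mid in the frame of tote_in between -0.075 and 0.075 m and z of fob6_mid in the frame of tote_in between 0 and 0.095 m), for 0.2 s.
3. the D-ring's bar is inside the hook and the gate is shut behind it (x of ring in the frame of hook_eye between -0.03 and 0.034 m and y of ring in the frame of hook_eye between -0.02 and 0.019 m and z of ring in the frame of hook_eye between -0.025 and 0.025 m and value of joint gate below 0.1 rad), for 0.2 s.
At the end, for the whole second after the job is handed in: Every fob lies in the tote; the tag hangs by its hook from the D-ring (centre of the eye within 85 mm of the middle of the ring's bar, over 30 mm above the bench), gate shut (under 0.1 rad); the lamp knob is within 60 mm, seen from above, of the tray's centre; the tag at rest (all of step 2 and linear speed of tag below 0.03 m/s and distance between hook_eye and ring below 0.085 m and height (world z) of hook_eye above 0.03 m and value of joint gate below 0.1 rad and horizontal distance between lamp_knob and tray below 0.06 m); the robot touches nothing.
It fails at once if the jar is disturbed (moved over 30 mm) (distance of dye from where it was at the start of the episode above 0.03 m).
It fails at once if the awl is disturbed (moved over 30 mm) (distance of awl from where it was at the start of the episode above 0.03 m).
It fails at once if the tin is disturbed (moved over 30 mm) (distance of tin from where it was at the start of the episode above 0.03 m).
Of fob1, fob2, fob3, fob4, fob5, fob6 only 4 to 6 are there at a start; the rules pass over those that are not, and their reading is None.
At some moment in a run one of fob1, fob2, fob3, fob4, fob5, fob6 may be knocked a few centimetres aside while the robot is not near it.
Once in a run the grip may slacken for a moment while it holds something.
It also fails if it takes over 210 s, if anything falls off the work surface, if the arm or the gripper's body presses on something with over 40 N, if the wrist force passes 120 N, or if a joint passes its speed limit or range.

## Working session

There is one attempt and no reset: what is moved stays moved. The work goes in short steps, Python scripts to look and compute and a tool call to move; the robot and the scene stay as the last step left them, time stands still between calls to the robot, and variables do not carry over. Pictures are saved under pics/ and viewed, at most 14 in all, crops included, and the job is handed in when it is done.

Besides the shell and the picture viewer there is one more tool, called as name(argument=value, ...) on one line, values as JSON. servo_tool: Moves the arm, as the interface text tells. Its arguments: {"type":"object","properties":{"turn":{"type":"array"},"slide":{"type":"array"},"hand":{"type":"array"},"squeeze":{"type":"number"}},"required":["turn","slide","hand"]}

```bash
ls; mkdir -p pics; cat > h.py <<'E'
import numpy as np, cv2
from bench import r
def cal(n):
    c=r.get_calibration(n); f=210/np.tan(np.radians(c['fovy'])/2); return c,f,np.array(c['R']),np.array(c['t'])
def ray(n,u,v,z):
    c,f,R,t=cal(n); d=R.T@np.array([(u-c['cx'])/f,(v-c['cy'])/f,1]); o=-R.T@t
    return o+d*(z-o[2])/d[2]
def pts(n,dep):
    c,f,R,t=cal(n); v,u=np.mgrid[:420,:560]
    P=np.stack([(u-c['cx'])/f*dep,(v-c['cy'])/f*dep,dep],-1)
    return (P-t)@R
def proj(n,X):
    c,f,R,t=cal(n); p=R@np.array(X)+t; return p[0]/p[2]*f+c['cx'],p[1]/p[2]*f+c['cy']
def save(n,im,box=None,s=1):
    if box: im=im[box[1]:box[3],box[0]:box[2]]
    cv2.imwrite('pics/'+n+'.png',cv2.resize(im[...,::-1],None,fx=s,fy=s,interpolation=cv2.INTER_CUBIC))
E
python3 - <<'E'
from h import *
for n in ('scene','top'):
    im,d=r.grab_frame(n); save(n+'0',im,s=1.4); np.savez('f0'+n,im=im,d=d)
    c,f,R,t=cal(n); print(n,f,-R.T@t,R.round(2).tolist(),c['cx'],c['cy'])
print(r.get_obs())
E
```

```text
pics
scene 508.26510181697967 [ 1.13046278 -0.74832919  0.86460054] [[0.77, 0.64, 0.01], [0.38, -0.45, -0.81], [-0.51, 0.62, -0.59]] 276.0372378635851 201.67027078789997
top 446.27508963681515 [ 0.34998364 -0.02757917  1.37540078] [[0.01, -1.0, -0.0], [-0.99, -0.01, -0.16], [0.16, 0.0, -0.99]] 282.70143140302315 200.2968147837278
{'clock': 0.1, 'joints': array([-1.3161107 ,  0.47771508,  0.0223512 ,  1.55633144, -0.01149181,
        1.10930847, -0.08312757]), 'qvel': array([ 0.00176867, -0.00132677,  0.00037822, -0.00198118,  0.00028687,
        0.00076428, -0.0014243 ]), 'tau': array([ 4.82113057e-03, -5.97761679e+01,  1.61419004e+00, -2.81952721e+01,
        1.29315653e-02,  5.00284237e-03,  6.22370771e-05]), 'tcp_pos': array([0.23937411, 0.63056728, 0.23043362]), 'orientation': array([-5.66729638e-01, -3.08988205e+00,  2.55324680e-03]), 'contact_force': array([-0.04148649,  0.62764092,  0.30731886]), 'moment': array([ 0.0017693 , -0.04685702,  0.01844788]), 'gripper_force': 0.0, 'grip_width': 0.08539121525203132}
```

View pics/top0.png

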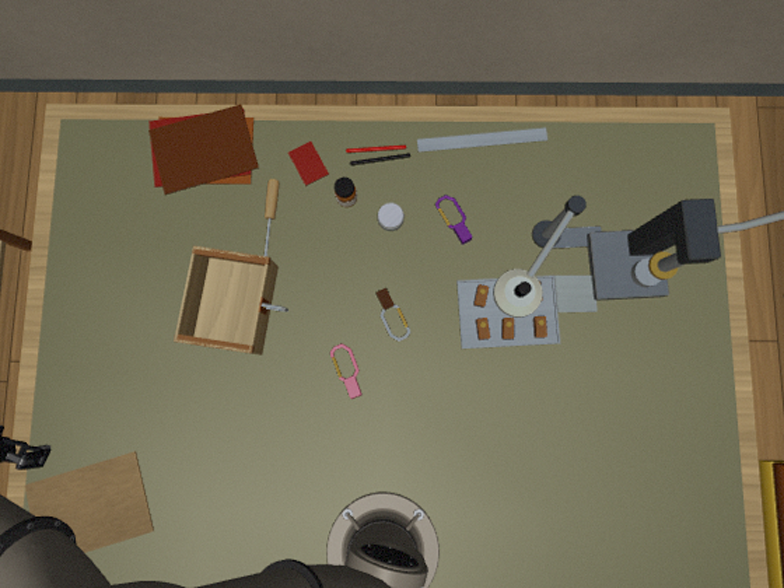

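View pics/scene0.png

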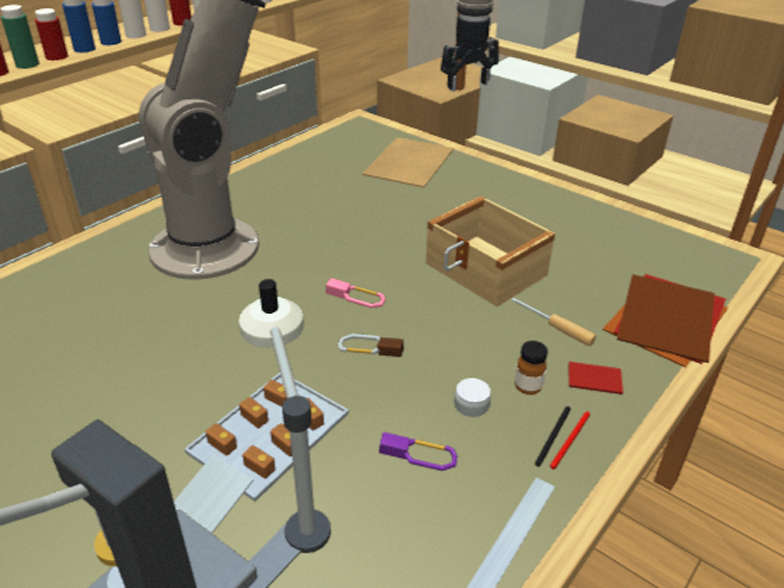

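Top view (×1.4): tote ~(225,300), with the D-ring at (277,308). The tag I want is the dark-brown block at (385,298) with a steel hook at (398,322). Its look-alikes are pink (345,370) and purple (455,218). The tray is at (510,313) with brown fobs and the lamp over it, knob (522,289), post (575,205). The jar is at (345,190), tin (390,215) and awl (270,215). Scene view shows 6 fobs.

```bash
python3 - <<'E'
from h import *
F={n:np.load(f'f0{n}.npz') for n in('top','scene')}
im,d=F['top']['im'],F['top']['d']; P=pts('top',d)
hsv=cv2.cvtColor(im,cv2.COLOR_RGB2HSV)
def comps(m,box,name,mn=15):
    mm=np.zeros_like(m,np.uint8); x0,y0,x1,y1=[int(a/1.4) for a in box]; mm[y0:y1,x0:x1]=m[y0:y1,x0:x1]
    n,l,s,c=cv2.connectedComponentsWithStats(mm)
    for i in range(1,n):
        if s[i,4]<mn: continue
        k=l==i; q=np.argwhere(k)[:,::-1].astype(np.float32); ra=cv2.minAreaRect(q)
        print(name,'px',c[i].round(1),'n',s[i,4],'med',np.median(P[k],0).round(3),'zmax',P[k][:,2].max().round(3),'rect',np.round(ra[1],1),round(ra[2],1))
z=P[...,2]
H,S,V=hsv[...,0],hsv[...,1],hsv[...,2]
comps((H<15)&(S>110)&(V>60),(450,270,570,355),'fob')
comps((H<20)&(S>100)&(V<110),(360,270,420,350),'tagblk',8)
comps((S<60)&(V>120),(360,290,420,350),'hook',8)
comps(z>0.09,(165,235,285,360),'tote')
comps((z>0.27)&(z<0.31)&(V<80),(490,180,600,310),'knob/post')
comps((z>0.2),(490,180,600,310),'lamp')
# tote top rim corners
m=((z>0.085)&(z<0.13)).astype(np.uint8); m[:, :115]=0; m[:,210:]=0; m[:165]=0; m[265:]=0
pp=P[m>0][:,:2].astype(np.float32); ra=cv2.minAreaRect(pp); print('tote world',ra)
# tray
m=(H>95)&(H<130)&(S<80)&(V>110)&(z<0.05); m[:, :320]=0; m[:,402:]=0; m[:195]=0;m[252:]=0
pp=P[m][:,:2].astype(np.float32); print('tray',cv2.minAreaRect(pp),len(pp))
for u,v,zz in((459,281,.014),(462,349,.014),(560,342,.014),(556,276,.014),(386,298,.024),(398,322,.004),(522,289,.29),(575,205,.29)): print(u,v,ray('top',u/1.4,v/1.4,zz).round(3))
for nm,box in(('c1',(250,185,420,260)),('c2',(110,160,215,260))): save(nm,im,box,4 if nm=='c1' else 5)
E
```

```text
fob px [343.4 211.1] n 76 med [ 0.531 -0.208  0.031] zmax 1.375 rect [ 7.5 14.6] 12.5
fob px [344.7 235. ] n 76 med [ 0.458 -0.212  0.031] zmax 0.038 rect [14.3  7.6] 80.5
fob px [362.2 234.5] n 75 med [ 0.46  -0.263  0.031] zmax 1.375 rect [14.  7.] 90.0
fob px [385.6 233.4] n 71 med [ 0.464 -0.335  0.031] zmax 0.038 rect [14.  7.] 90.0
tagblk px [274.8 213. ] n 109 med [ 0.526 -0.001  0.026] zmax 1.375 rect [13.4  7.6] 63.4
hook px [277.8 229.6] n 1567 med [ 0.474 -0.013  0.   ] zmax 1.375 rect [42. 42.] 90.0
tote px [159.2 213.4] n 1100 med [0.506 0.33  0.104] zmax 1.375 rect [74.1 70. ] 8.7
knob/post px [373.5 205.8] n 80 med [ 0.511 -0.249  0.289] zmax 0.294 rect [ 8.5 10.3] 63.4
lamp px [379.7 192.1] n 1304 med [ 0.53  -0.265  0.244] zmax 1.375 rect [34.9 97.1] 25.2
tote world ((0.5093236565589905, 0.30856603384017944), (0.21251508593559265, 0.2021452933549881), 81.45955657958984)
tray ((0.501220166683197, -0.27431419491767883), (0.14915978908538818, 0.22315992414951324), 3.4899704456329346) 1903
459 281 [ 0.567 -0.163  0.014]
462 349 [ 0.417 -0.169  0.014]
560 342 [ 0.434 -0.382  0.014]
556 276 [ 0.579 -0.378  0.014]
386 298 [ 0.527 -0.003  0.024]
398 322 [ 0.476 -0.03   0.004]
522 289 [ 0.509 -0.246  0.29 ]
575 205 [ 0.662 -0.345  0.29 ]
```

View pics/c1.png

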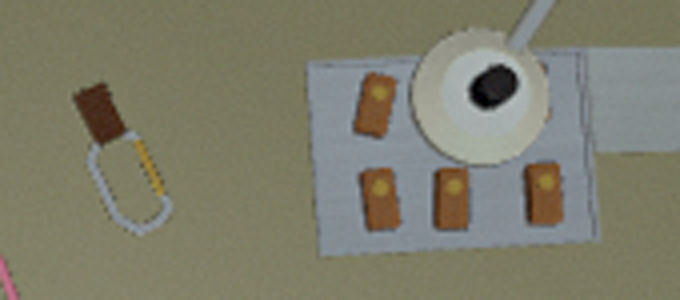

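Six fobs in the tray (one or two under the lamp). The brown-block tag at crop (100,112) is the right one: steel hook and brass gate on the right, hook end pointing down-right. First move: towards the lamp knob.

servo_tool(turn=[[0, 0, -1], [0, 0, -2], [0, 0, -3], [0, 0, -3], [0, 0, -3], [0, 0, -3], [0, 0, -3], [0, 0, -3]], slide=[[0.5, -0.5, 2], [2, -2, 4], [4, -3.5, 5], [5.5, -5, 5], [7, -6.5, 5], [8.5, -8, 5], [10, -9.5, 5], [10, -9.5, 5]], hand=[0.5, 0.5, 0.5, 0.5, 0.5, 0.5, 0.5, 0.5], squeeze=40)

```text
clock: 1.1
tcp_pos: [0.5415, 0.3429, 0.3811]
orientation: [0.97, 2.988, -0.002]
contact_force: [0.5, 0.5, -0.3]
grip_width: 0.0425
gripper_force: 0.0
```

```bash
python3 -c "
from h import *
o=r.get_obs();print(o['tcp_pos'],o['joints'].round(2),o['orientation'],o['clock'])"
```

```text
[0.5415209  0.34285556 0.38107091] [-0.84  0.33  0.25  1.45 -0.08  1.37  0.35] [ 9.6973596e-01  2.9876937e+00 -1.6251231e-03] 1.1
```

servo_tool(turn=[[0, 0, 0], [0, 0, 0], [0, 0, 0], [0, 0, 0], [0, 0, 0], [0, 0, 0], [0, 0, 0], [0, 0, 0]], slide=[[0.5, -2, 0], [1, -4, 0], [1, -6, 0], [1, -8, 0], [1, -10, 0], [1, -12, 0], [1, -14, 0], [1, -15, 0]], hand=[0.5, 0.5, 0.5, 0.5, 0.5, 0.5, 0.5, 0.5])

```text
clock: 2.1
tcp_pos: [0.5685, -0.1082, 0.3813]
orientation: [-0.973, -2.987, 0.002]
contact_force: [0.4, 1.1, 0.3]
grip_width: 0.0428
gripper_force: 0.0
```

servo_tool(turn=[[0, 0, 0], [0, 0, 0], [0, 0, 0], [0, 0, 0], [0, 0, 0], [0, 0, 0], [0, 0, 0], [0, 0, 0]], slide=[[-0.7, -1.7, 0], [-1.4, -3.4, -0.5], [-2, -4.8, -1], [-2, -4.8, -1], [-2, -4.8, -2], [-2, -4.8, -3], [-2, -4.8, -4], [-2, -4.8, -4]], hand=[0.6, 0.6, 0.6, 0.6, 0.6, 0.6, 0.6, 0.6])

```text
clock: 3.1
tcp_pos: [0.5087, -0.2461, 0.2593]
orientation: [-0.961, -2.986, -0.0]
contact_force: [0.1, 0.1, 0.2]
grip_width: 0.0515
gripper_force: 0.0
```

servo_tool(turn=[[0, 0, -1], [0, 0, -2], [0, 0, -4], [0, 0, -6], [0, 0, -8], [0, 0, -10], [0, 0, -12], [0, 0, -13]], slide=[[0.4, 0.4, 0], [0.9, 0.8, 0], [1.7, 1.5, 0], [2.7, 2.1, 0], [3.8, 2.5, 0], [5, 2.7, 0], [6.1, 2.7, 0], [6.9, 2.6, 0]], hand=[0.6, 0.6, 0.6, 0.6, 0.6, 0.6, 0.6, 0.6])

```text
clock: 4.1
tcp_pos: [0.7187, -0.1675, 0.2625]
orientation: [-2.421, -2.002, -0.002]
contact_force: [-1.1, 0.4, 1.8]
grip_width: 0.0511
gripper_force: 0.6
```

servo_tool(turn=[[0, 0, 0], [0, 0, 0], [0, 0, 0], [0, 0, 0], [0, 0, 0], [0, 0, 0], [0, 0, 0], [0, 0, 0]], slide=[[0, 0, 0], [0, 0, 1], [0, 0, 2], [0, 0, 3], [0, 0, 3.5], [0, 1.5, 3.5], [-1.5, 3, 3.5], [-3, 4, 3.5]], hand=[0.7, 0.7, 0.7, 0.7, 0.7, 0.7, 0.7, 0.7])

```text
clock: 5.1
tcp_pos: [0.6252, -0.047, 0.3654]
orientation: [-2.416, -2.007, 0.001]
contact_force: [-0.3, 0.3, 0.9]
grip_width: 0.0601
gripper_force: 0.0
```

```bash
python3 - <<'E'
from h import *
im,d=r.grab_frame('top'); np.savez('f1top',im=im,d=d)
P=pts('top',d); z=P[...,2]; H,S,V=[a for a in cv2.split(cv2.cvtColor(im,cv2.COLOR_RGB2HSV))]
m=((H<15)&(S>110)&(V>60)).astype(np.uint8); m[:, :322]=0;m[:,402:]=0;m[:190]=0;m[252:]=0
n,l,s,c=cv2.connectedComponentsWithStats(m)
o=r.get_obs(); print(o['tcp_pos'],o['joints'].round(2))
for i in range(1,n):
    if s[i,4]<20: continue
    k=(l==i)&(z<.06)&(z>.02)
    q=P[k][:,:2]; ra=cv2.minAreaRect(q.astype(np.float32))
    # centroid on top plane 
    print(s[i,4],'ray',ray('top',*c[i],.031).round(3),'rect',np.round(ra[0],3),np.round(ra[1],3),round(ra[2],1))
save('top1',im,(230,60,450,270),3)
E
```

```text
[ 0.61954847 -0.04376271  0.3644301 ] [-0.59  0.37  0.78  1.55 -0.27  1.35  0.03]
80 ray [ 0.54  -0.272  0.031] rect [ 0.542 -0.273] [0.023 0.044] 88.6
78 ray [ 0.541 -0.327  0.031] rect [ 0.543 -0.328] [0.044 0.022] 0.9
59 ray [ 0.53  -0.207  0.031] rect [ 0.534 -0.209] [0.022 0.046] 77.3
69 ray [ 0.46  -0.211  0.031] rect [ 0.462 -0.212] [0.043 0.023] 6.7
65 ray [ 0.458 -0.263  0.031] rect [ 0.463 -0.265] [0.043 0.022] 0.6
74 ray [ 0.465 -0.335  0.031] rect [ 0.467 -0.336] [0.043 0.023] 0.5
```

View pics/top1.png

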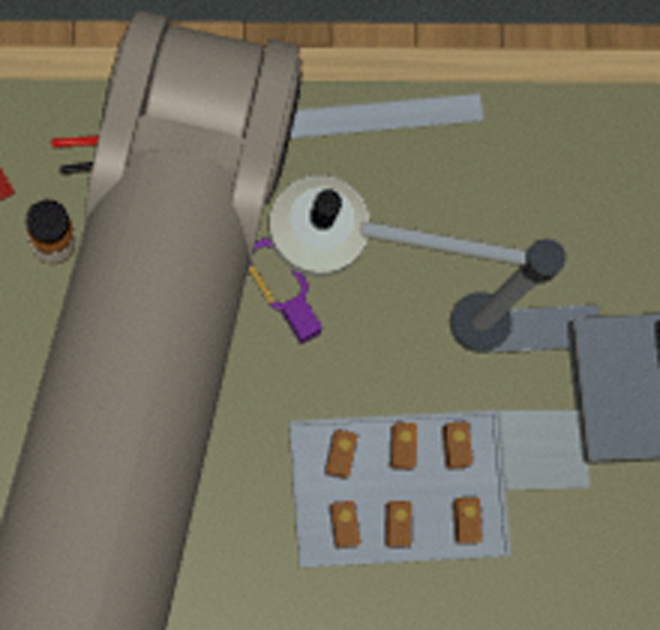

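Lamp is clear, at (320,215) in the crop. Six fobs sit in two rows of three, at (340,455)/(404,447)/(458,445) and (345,525)/(399,525)/(468,520). Starting with C, at world (0.532, -0.208).

servo_tool(turn=[[0, 0, -2], [0, 0, -4], [0, 0, -6], [0, 0, -8], [0, 0, -10], [0, 0, -12], [0, 0, -14], [0, 0, -16]], slide=[[-1, -0.5, 0], [-2, -1, 0], [-2.9, -2, -1], [-2.9, -3, -2], [-2.9, -4, -3.5], [-2.9, -5, -5], [-2.9, -5.5, -6.5], [-2.9, -5.5, -7.5]], hand=[0.5, 0.5, 0.5, 0.5, 0.5, 0.5, 0.5, 0.5])

```text
clock: 6.15
tcp_pos: [0.5378, -0.2161, 0.1394]
orientation: [-3.141, 0.033, 0.003]
contact_force: [0.0, 1.1, -0.1]
grip_width: 0.0426
gripper_force: 0.0
```

```bash
python3 -c "
from h import *
from scipy.spatial.transform import Rotation as T
o=r.get_obs();M=T.from_rotvec(o['orientation']).as_matrix();print(o['tcp_pos'],o['joints'].round(2),np.degrees(np.arctan2(M[1,1],M[0,1])),M[:,2])"
```

```text
[ 0.53783356 -0.21605182  0.13944531] [-0.41  0.62  0.97  1.92 -0.63  0.95 -0.74] -91.2151428017153 [-1.98212478e-03  2.89127157e-04 -9.99997994e-01]
```

servo_tool(turn=[[0, 0, -1.2], [0, 0, -2.4], [0, 0, -2.4], [0, 0, -2.4], [0, 0, -2.4], [0, 0, -2.4], [0, 0, -2.4], [0, 0, -2.4]], slide=[[-0.27, 0.23, 0], [-0.27, 0.23, -1], [-0.27, 0.23, -2.2], [-0.27, 0.23, -3.4], [-0.27, 0.23, -4], [-0.27, 0.23, -4.4], [-0.27, 0.23, -4.4], [-0.27, 0.23, -4.4]], hand=[0.5, 0.5, 0.5, 0.5, 0.5, 0.5, 0.1, 0.1], squeeze=50)

```text
clock: 7.15
tcp_pos: [0.5321, -0.2084, 0.0103]
orientation: [3.122, -0.35, 0.002]
contact_force: [-0.1, -0.1, -0.1]
grip_width: 0.0232
gripper_force: 50.6
```

servo_tool(turn=[[0, 0, 0], [0, 0, 0], [0, 0, 0], [0, 0, 0], [0, 0, 0], [0, 0, 0], [0, 0, 0], [0, 0, 0]], slide=[[0, 0, 0], [0, 0, 0], [0, 0, 1], [0, 0, 2.5], [0, 0, 4], [0, 0, 5.5], [0, 0, 6.5], [0, 1, 6.5]], hand=[0.1, 0.1, 0.1, 0.1, 0.1, 0.1, 0.1, 0.1])

```text
clock: 8.15
tcp_pos: [0.5322, -0.1807, 0.2073]
orientation: [3.12, -0.356, 0.009]
contact_force: [-0.4, 1.0, -0.4]
grip_width: 0.0231
gripper_force: 50.7
```

servo_tool(turn=[[0, 0, 0], [0, 0, 0], [0, 0, 0], [0, 0, 0], [0, 0, 0], [0, 0, 0], [0, 0, 0], [0, 0, 0]], slide=[[0.1, 2, 0], [0.3, 4, 0], [0.5, 6, 0], [0.7, 8, 0], [0.8, 10, 0], [1, 12, 0], [1, 14, 0], [1, 15.8, 0]], hand=[0.1, 0.1, 0.1, 0.1, 0.1, 0.1, 0.1, 0.1])

```text
clock: 9.15
tcp_pos: [0.561, 0.2986, 0.2043]
orientation: [-3.122, 0.348, -0.0]
contact_force: [0.6, -0.6, 0.6]
grip_width: 0.0234
gripper_force: 31.6
```

servo_tool(turn=[[0, 0, 0], [0, 0, 0], [0, 0, 0], [0, 0, 0], [0, 0, 0], [0, 0, 0], [0, 0, 0], [0, 0, 0]], slide=[[0, 0, -0.5], [0, 0, -2], [0, 0, -4], [0, 0, -5], [0, 0, -5], [0, 0, -5], [0, 0, -3], [0, 0, -1]], hand=[0.1, 0.1, 0.1, 0.1, 0.1, 0.5, 0.5, 0.5])

```text
clock: 10.15
tcp_pos: [0.5612, 0.2946, 0.1756]
orientation: [3.12, -0.352, -0.001]
contact_force: [0.6, 1.1, 1.0]
grip_width: 0.043
gripper_force: 0.0
```

```bash
cat > look.py <<'E'
from h import *
im,d=r.grab_frame('top')
P=pts('top',d); z=P[...,2]; H,S,V=cv2.split(cv2.cvtColor(im,cv2.COLOR_RGB2HSV))
m0=((H<15)&(S>110)&(V>60)).astype(np.uint8)
def fobs(m):
    n,l,s,c=cv2.connectedComponentsWithStats(m)
    for i in range(1,n):
        if s[i,4]<20: continue
        k=(l==i)&(z<.08)&(z>.02)
        q=P[k]; 
        if len(q)<10: continue
        ra=cv2.minAreaRect(q[:,:2].astype(np.float32))
        print(s[i,4],np.median(q,0).round(3),'rect',np.round(ra[0],3),np.round(ra[1],3),round(ra[2],1))
m=m0.copy(); m[:, :300]=0;m[:,415:]=0;m[:180]=0;m[262:]=0; fobs(m)
k=(z[150:280,110:215]>.02)&(z[150:280,110:215]<.08)
o=r.get_obs(); print(o['clock'],o['tcp_pos'],o['grip_width'])
import sys
if len(sys.argv)>1: save(sys.argv[1],im,(100,140,420,270),2.4)
E
python3 look.py a1
```

```text
82 [ 0.538 -0.272  0.032] rect [ 0.542 -0.273] [0.023 0.044] 85.2
70 [ 0.536 -0.325  0.032] rect [ 0.542 -0.328] [0.023 0.044] 84.6
75 [ 0.46  -0.21   0.031] rect [ 0.462 -0.212] [0.043 0.023] 9.6
86 [ 0.459 -0.264  0.03 ] rect [ 0.464 -0.265] [0.023 0.043] 89.3
76 [ 0.463 -0.334  0.03 ] rect [ 0.467 -0.336] [0.043 0.023] 2.2
10.2 [0.56554591 0.29451573 0.18404905] 0.042348047324461346
```

View pics/a1.png

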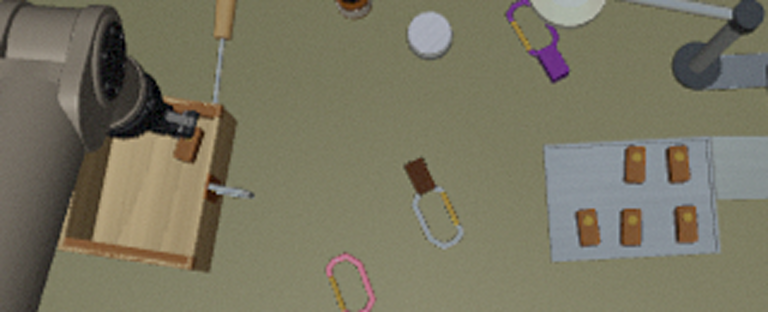

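Fob 1 is in the tote at crop (188,142) and five remain. Next is A.

servo_tool(turn=[[0, 0, 0], [0, 0, 1], [0, 0, 2], [0, 0, 2], [0, 0, 2], [0, 0, 2], [0, 0, 2], [0, 0, 2]], slide=[[0, -1.5, 1], [-0.1, -3.5, 1], [-0.2, -5.5, 1], [-0.3, -7.5, 1], [-0.4, -9.5, 1], [-0.5, -11.5, 1], [-0.6, -13.5, 1], [-0.7, -15.5, 1]], hand=[0.5, 0.5, 0.5, 0.5, 0.5, 0.5, 0.5, 0.5])

```text
clock: 11.2
tcp_pos: [0.5392, -0.1717, 0.2044]
orientation: [-3.14, 0.079, -0.001]
contact_force: [0.5, -0.6, 0.2]
grip_width: 0.0425
gripper_force: 0.0
```

servo_tool(turn=[[0, 0, 0], [0, 0, 0], [0, 0, 0], [0, 0, 0], [0, 0, 0], [0, 0, 0], [0, 0, 0], [0, 0, 0]], slide=[[0, -2, -0.8], [0, -3.4, -2], [0, -3.4, -4], [0, -3.4, -5.6], [0, -3.4, -6.5], [0, -3.4, -6.5], [0, -3.4, -6.5], [0, -3.4, -6.5]], hand=[0.5, 0.5, 0.5, 0.5, 0.5, 0.5, 0.1, 0.1])

```text
clock: 12.2
tcp_pos: [0.5412, -0.2718, 0.011]
orientation: [3.14, -0.077, 0.004]
contact_force: [-0.1, -0.0, -0.2]
grip_width: 0.0233
gripper_force: 49.4
```

servo_tool(turn=[[0, 0, 0], [0, 0, 0], [0, 0, 0], [0, 0, 0], [0, 0, 0], [0, 0, 0], [0, 0, 0], [0, 0, 0]], slide=[[0, 0, 0], [0, 0, 2], [0, 0, 4], [0, 0.5, 6], [0, 2, 6.5], [0, 4, 6.5], [0, 6, 6.5], [0, 8, 6.5]], hand=[0.1, 0.1, 0.1, 0.1, 0.1, 0.1, 0.1, 0.1])

```text
clock: 13.2
tcp_pos: [0.5403, -0.0288, 0.2049]
orientation: [-3.14, 0.076, -0.002]
contact_force: [0.9, -0.1, -1.0]
grip_width: 0.0232
gripper_force: 49.5
```

servo_tool(turn=[[0, 0, 0], [0, 0, -1], [0, 0, -1], [0, 0, -1], [0, 0, -1], [0, 0, -1], [0, 0, -1], [0, 0, -1]], slide=[[-0.3, 2, 0], [-0.5, 4, 0], [-0.8, 6, 0], [-1, 8, 0], [-1.1, 10, 0], [-1.1, 11.2, 0], [-1.1, 11.2, -2], [-1.1, 11.2, -4]], hand=[0.1, 0.1, 0.1, 0.1, 0.1, 0.1, 0.1, 0.1])

```text
clock: 14.2
tcp_pos: [0.5075, 0.3067, 0.0836]
orientation: [-3.133, 0.209, -0.002]
contact_force: [0.5, 1.0, -0.2]
grip_width: 0.0227
gripper_force: 49.5
```

servo_tool(turn=[[0, 0, 0], [0, 0, 0], [0, 0, 0], [0, 0, 0], [0, 0, 0], [0, 0, 0], [0, 0, 0], [0, 0, 0]], slide=[[0, 0, -1], [0, 0, -1.1], [0, 0, -1.1], [0, 0, -1.1], [0, 0, 0], [0, 0, 2], [0, 0, 4], [0, 0, 4]], hand=[0.1, 0.1, 0.1, 0.5, 0.5, 0.5, 0.5, 0.5])

```text
clock: 15.2
tcp_pos: [0.5106, 0.3051, 0.2103]
orientation: [-3.128, 0.214, -0.012]
contact_force: [0.2, -0.4, -0.5]
grip_width: 0.0425
gripper_force: 0.0
```

```bash
python3 look.py
```

```text
78 [ 0.539 -0.326  0.032] rect [ 0.543 -0.328] [0.044 0.023] 2.4
76 [ 0.457 -0.212  0.031] rect [ 0.462 -0.212] [0.043 0.022] 7.6
83 [ 0.46  -0.264  0.03 ] rect [ 0.463 -0.265] [0.023 0.043] 89.8
77 [ 0.464 -0.333  0.031] rect [ 0.467 -0.336] [0.043 0.023] 2.5
15.25 [0.50890806 0.30506787 0.2075825 ] 0.04249946525818656
```

servo_tool(turn=[[0, 0, 0], [0, 0, 1], [0, 0, 1.6], [0, 0, 1.6], [0, 0, 1.6], [0, 0, 1.6], [0, 0, 1.6], [0, 0, 1.6]], slide=[[0.2, -1.5, 0], [0.4, -3.5, 0], [0.6, -5.5, 0], [0.8, -7.5, 0], [1, -9.5, 0], [1.1, -11.5, 0], [1.1, -13.5, 0], [1.1, -15.5, 0]], hand=[0.5, 0.5, 0.5, 0.5, 0.5, 0.5, 0.5, 0.5])

```text
clock: 16.25
tcp_pos: [0.5396, -0.1616, 0.2038]
orientation: [-3.141, -0.006, 0.001]
contact_force: [0.5, -0.3, 0.6]
grip_width: 0.0424
gripper_force: 0.0
```

servo_tool(turn=[[0, 0, 0], [0, 0, 0], [0, 0, 0], [0, 0, 0], [0, 0, 0], [0, 0, 0], [0, 0, 0], [0, 0, 0]], slide=[[0, -2, 0], [0, -4, -1], [0, -5.6, -2], [0, -5.6, -4], [0, -5.6, -5.7], [0, -5.6, -6.5], [0, -5.6, -6.5], [0, -5.6, -6.5]], hand=[0.5, 0.5, 0.5, 0.5, 0.5, 0.5, 0.5, 0.1])

```text
clock: 17.25
tcp_pos: [0.5415, -0.3289, 0.0112]
orientation: [3.14, 0.006, 0.004]
contact_force: [0.3, -0.6, 0.5]
grip_width: 0.0256
gripper_force: 0.2
```

servo_tool(turn=[[0, 0, 0], [0, 0, 0], [0, 0, 0], [0, 0, 0], [0, 0, 0], [0, 0, 0], [0, 0, 0], [0, 0, 0]], slide=[[0, 0, 0], [0, 0, 0], [0, 0, 2], [0, 0, 4], [0, 0.5, 6], [0, 2, 6.5], [0, 4, 6.5], [0, 6, 6.5]], hand=[0.1, 0.1, 0.1, 0.1, 0.1, 0.1, 0.1, 0.1])

```text
clock: 18.25
tcp_pos: [0.5405, -0.1463, 0.2053]
orientation: [-3.141, -0.005, -0.003]
contact_force: [0.8, 0.4, 0.1]
grip_width: 0.0228
gripper_force: 48.6
```

servo_tool(turn=[[0, 0, 0], [0, 0, -1], [0, 0, -1.6], [0, 0, -1.6], [0, 0, -1.6], [0, 0, -1.6], [0, 0, -1.6], [0, 0, -1.6]], slide=[[-0.3, 2, 0], [-0.6, 4, 0], [-1, 6, 0], [-1.5, 8, 0], [-2, 10, 0], [-2.5, 12, 0], [-2.9, 14, 0], [-2.9, 15.4, 0]], hand=[0.1, 0.1, 0.1, 0.1, 0.1, 0.1, 0.1, 0.1])

```text
clock: 19.25
tcp_pos: [0.4519, 0.3175, 0.2047]
orientation: [-3.133, 0.207, 0.001]
contact_force: [0.8, -0.5, 0.6]
grip_width: 0.023
gripper_force: 48.6
```

servo_tool(turn=[[0, 0, 0], [0, 0, 0], [0, 0, 0], [0, 0, 0], [0, 0, 0], [0, 0, 0], [0, 0, 0], [0, 0, 0]], slide=[[0, 0, -2], [0, 0, -4], [0, 0, -5.1], [0, 0, -5.1], [0, 0, -5.1], [0, 0, -4], [0, 0, -2], [0, 0, 0]], hand=[0.1, 0.1, 0.1, 0.1, 0.5, 0.5, 0.5, 0.5])

```text
clock: 20.25
tcp_pos: [0.4536, 0.3134, 0.2075]
orientation: [-3.133, 0.215, -0.001]
contact_force: [0.0, 0.7, 0.1]
grip_width: 0.0428
gripper_force: 0.0
```

```bash
python3 look.py
```

```text
78 [ 0.457 -0.212  0.031] rect [ 0.462 -0.211] [0.043 0.023] 8.6
83 [ 0.46  -0.264  0.031] rect [ 0.463 -0.265] [0.022 0.044] 89.5
80 [ 0.461 -0.334  0.032] rect [ 0.467 -0.336] [0.043 0.023] 3.1
20.3 [0.45775026 0.31403269 0.21452247] 0.04263406118389113
```

servo_tool(turn=[[0, 0, 0], [0, 0, 1], [0, 0, 2], [0, 0, 3], [0, 0, 3], [0, 0, 3], [0, 0, 3], [0, 0, 3]], slide=[[0.2, -1.5, 0], [0.4, -3.5, 0], [0.6, -5.5, 0], [0.8, -7.5, 0], [0.8, -9.5, 0], [0.5, -11.5, 0], [0.2, -13.5, 0], [0.2, -15.5, 0]], hand=[0.5, 0.5, 0.5, 0.5, 0.5, 0.5, 0.5, 0.5])

```text
clock: 21.3
tcp_pos: [0.4587, -0.1531, 0.2055]
orientation: [-3.134, -0.196, -0.004]
contact_force: [0.8, 0.9, 0.4]
grip_width: 0.0428
gripper_force: 0.0
```

servo_tool(turn=[[0, 0, 0], [0, 0, 0], [0, 0, 0], [0, 0, 0], [0, 0, 0], [0, 0, 0], [0, 0, 0], [0, 0, 0]], slide=[[0, -2, 0], [0, -2, -2], [0, -2, -4], [0, -2, -5.7], [0, -2, -6.5], [0, -2, -6.5], [0, -2, -6.5], [0, -2, -6.5]], hand=[0.5, 0.5, 0.5, 0.5, 0.5, 0.5, 0.1, 0.1])

```text
clock: 22.3
tcp_pos: [0.4607, -0.2118, 0.0112]
orientation: [3.134, 0.197, 0.005]
contact_force: [-1.5, -0.2, 7.0]
grip_width: 0.0228
gripper_force: 50.0
```

servo_tool(turn=[[0, 0, 0], [0, 0, 0], [0, 0, 0], [0, 0, 0], [0, 0, 0], [0, 0, 0], [0, 0, 0], [0, 0, 0]], slide=[[0, 0, 0], [0, 0, 2], [0, 0, 4], [0, 0.5, 6], [0, 2, 6.5], [0, 4, 6.5], [0, 6, 6.5], [0, 8, 6.5]], hand=[0.1, 0.1, 0.1, 0.1, 0.1, 0.1, 0.1, 0.1])

```text
clock: 23.3
tcp_pos: [0.4593, 0.0311, 0.2052]
orientation: [-3.133, -0.197, -0.003]
contact_force: [2.2, 0.8, 0.1]
grip_width: 0.0227
gripper_force: 49.3
```

servo_tool(turn=[[0, 0, -1], [0, 0, -2], [0, 0, -3], [0, 0, -3], [0, 0, -3], [0, 0, -3], [0, 0, -3], [0, 0, -3]], slide=[[0.6, 1.8, 0], [1.2, 3.6, 0], [1.8, 5.4, 0], [2.4, 7.2, 0], [3, 9, 0], [3.7, 10.8, 0], [3.7, 10.9, 0], [3.7, 10.9, -2]], hand=[0.1, 0.1, 0.1, 0.1, 0.1, 0.1, 0.1, 0.1])

```text
clock: 24.3
tcp_pos: [0.5737, 0.3576, 0.1489]
orientation: [-3.129, 0.21, -0.014]
contact_force: [0.3, 0.3, -0.6]
grip_width: 0.0232
gripper_force: 49.4
```

servo_tool(turn=[[0, 0, 0], [0, 0, 0], [0, 0, 0], [0, 0, 0], [0, 0, 0], [0, 0, 0], [0, 0, 0], [0, 0, 0]], slide=[[0, 0, -2], [0, 0, -3.1], [0, 0, -3.1], [0, 0, -3.1], [0, 0, -3.1], [0, 0, -2], [0, 0, 0], [0, 0, 2]], hand=[0.1, 0.1, 0.1, 0.1, 0.5, 0.5, 0.5, 0.5])

```text
clock: 25.3
tcp_pos: [0.5706, 0.3564, 0.2077]
orientation: [-3.133, 0.213, -0.002]
contact_force: [0.4, 1.4, 0.3]
grip_width: 0.0426
gripper_force: 0.0
```

```bash
python3 look.py
```

```text
83 [ 0.46  -0.263  0.031] rect [ 0.463 -0.266] [0.023 0.044] 88.7
77 [ 0.464 -0.335  0.031] rect [ 0.467 -0.336] [0.043 0.022] 5.6
25.35 [0.57481083 0.35674796 0.21663654] 0.042603870899897874
```

servo_tool(turn=[[0, 0, 0], [0, 0, 1], [0, 0, 1.6], [0, 0, 1.6], [0, 0, 1.6], [0, 0, 1.6], [0, 0, 1.6], [0, 0, 1.6]], slide=[[-0.2, -1.5, 0], [-0.5, -3.5, 0], [-0.9, -5.5, 0], [-1.4, -7.5, 0], [-2, -9.5, 0], [-2.6, -11.5, 0], [-3.2, -13.4, 0], [-3.7, -15.3, 0]], hand=[0.5, 0.5, 0.5, 0.5, 0.5, 0.5, 0.5, 0.5])

```text
clock: 26.35
tcp_pos: [0.4592, -0.1047, 0.2054]
orientation: [-3.14, -0.006, -0.005]
contact_force: [0.8, -1.1, -0.3]
grip_width: 0.0424
gripper_force: 0.0
```

servo_tool(turn=[[0, 0, 0], [0, 0, 0], [0, 0, 0], [0, 0, 0], [0, 0, 0], [0, 0, 0], [0, 0, 0], [0, 0, 0]], slide=[[0, -2, 0], [0, -4, -1], [0, -5.4, -2], [0, -5.4, -4], [0, -5.4, -5.7], [0, -5.4, -6.5], [0, -5.4, -6.5], [0, -5.4, -6.5]], hand=[0.5, 0.5, 0.5, 0.5, 0.5, 0.5, 0.5, 0.1])

```text
clock: 27.35
tcp_pos: [0.4606, -0.2658, 0.011]
orientation: [3.14, 0.006, 0.004]
contact_force: [-0.1, -0.0, 1.1]
grip_width: 0.0256
gripper_force: 0.0
```

servo_tool(turn=[[0, 0, 0], [0, 0, 0], [0, 0, 0], [0, 0, 0], [0, 0, 0], [0, 0, 0], [0, 0, 0], [0, 0, 0]], slide=[[0, 0, 0], [0, 0, 0], [0, 0, 2], [0, 0, 4], [0, 0.5, 6], [0, 2, 6.5], [0, 4, 6.5], [0, 6, 6.5]], hand=[0.1, 0.1, 0.1, 0.1, 0.1, 0.1, 0.1, 0.1])

```text
clock: 28.35
tcp_pos: [0.4596, -0.0832, 0.2052]
orientation: [-3.14, -0.005, -0.004]
contact_force: [2.0, 0.5, 0.6]
grip_width: 0.023
gripper_force: 49.0
```

servo_tool(turn=[[0, 0, 0], [0, 0, -1], [0, 0, -1.6], [0, 0, -1.6], [0, 0, -1.6], [0, 0, -1.6], [0, 0, -1.6], [0, 0, -1.6]], slide=[[0.2, 2, 0], [0.4, 4, 0], [0.7, 6, 0], [1, 8, 0], [1.3, 10, 0], [1.6, 12, 0], [1.8, 14, 0], [1.8, 15, 0]], hand=[0.1, 0.1, 0.1, 0.1, 0.1, 0.1, 0.1, 0.1])

```text
clock: 29.35
tcp_pos: [0.5128, 0.3696, 0.2048]
orientation: [-3.133, 0.205, -0.001]
contact_force: [-0.4, -0.5, -0.6]
grip_width: 0.023
gripper_force: 49.0
```

servo_tool(turn=[[0, 0, 0], [0, 0, 0], [0, 0, 0], [0, 0, 0], [0, 0, 0], [0, 0, 0], [0, 0, 0], [0, 0, 0]], slide=[[0, 0, -2], [0, 0, -4], [0, 0, -5.1], [0, 0, -5.1], [0, 0, -5.1], [0, 0, -4], [0, 0, -2], [0, 0, 0]], hand=[0.1, 0.1, 0.1, 0.1, 0.5, 0.5, 0.5, 0.5])

```text
clock: 30.35
tcp_pos: [0.5131, 0.3651, 0.2069]
orientation: [-3.134, 0.213, -0.001]
contact_force: [0.9, 0.5, 0.5]
grip_width: 0.0427
gripper_force: 0.0
```

```bash
python3 look.py
```

```text
78 [ 0.464 -0.334  0.031] rect [ 0.467 -0.334] [0.022 0.044] 88.1
30.4 [0.51731094 0.36584031 0.21514614] 0.04242003380424337
```

servo_tool(turn=[[0, 0, 0], [0, 0, 1], [0, 0, 1.6], [0, 0, 1.6], [0, 0, 1.6], [0, 0, 1.6], [0, 0, 1.6], [0, 0, 1.6]], slide=[[-0.2, -1.5, 0], [-0.4, -3.5, 0], [-0.6, -5.5, 0], [-0.8, -7.5, 0], [-1, -9.5, 0], [-1.2, -11.5, 0], [-1.4, -13.5, 0], [-1.6, -15.5, 0]], hand=[0.5, 0.5, 0.5, 0.5, 0.5, 0.5, 0.5, 0.5])

```text
clock: 31.4
tcp_pos: [0.4653, -0.1015, 0.205]
orientation: [-3.14, -0.007, -0.003]
contact_force: [0.6, 0.3, -0.1]
grip_width: 0.0428
gripper_force: 0.0
```

servo_tool(turn=[[0, 0, 0], [0, 0, 0], [0, 0, 0], [0, 0, 0], [0, 0, 0], [0, 0, 0], [0, 0, 0], [0, 0, 0]], slide=[[0, -2, 0], [0, -4, 0], [0, -6, -1], [0, -7.8, -2], [0, -7.8, -4], [0, -7.8, -5.7], [0, -7.8, -6.5], [0, -7.8, -6.5]], hand=[0.5, 0.5, 0.5, 0.5, 0.5, 0.5, 0.5, 0.5])

```text
clock: 32.4
tcp_pos: [0.4647, -0.3335, 0.0085]
orientation: [-3.141, -0.006, 0.003]
contact_force: [1.0, 0.2, 0.3]
grip_width: 0.0427
gripper_force: 0.0
```

servo_tool(turn=[[0, 0, 0], [0, 0, 0], [0, 0, 0], [0, 0, 0], [0, 0, 0], [0, 0, 0], [0, 0, 0], [0, 0, 0]], slide=[[0, 0, 0], [0, 0, 0], [0, 0, 0], [0, 0, 2], [0, 0, 4], [0, 0.5, 6], [0, 2, 6.5], [0, 4, 6.5]], hand=[0.1, 0.1, 0.1, 0.1, 0.1, 0.1, 0.1, 0.1])

```text
clock: 33.4
tcp_pos: [0.4663, -0.2143, 0.2066]
orientation: [3.141, 0.002, 0.008]
contact_force: [1.0, 1.5, -0.4]
grip_width: 0.0231
gripper_force: 49.2
```

servo_tool(turn=[[0, 0, 0], [0, 0, -1], [0, 0, -1.6], [0, 0, -1.6], [0, 0, -1.6], [0, 0, -1.6], [0, 0, -1.6], [0, 0, -1.6]], slide=[[0, 2, 0], [0, 4, 0], [0, 6, 0], [0, 8, 0], [0, 10, 0], [0, 12, 0], [0, 14, 0], [-0.1, 16, 0]], hand=[0.1, 0.1, 0.1, 0.1, 0.1, 0.1, 0.1, 0.1])

```text
clock: 34.4
tcp_pos: [0.4622, 0.2683, 0.205]
orientation: [-3.133, 0.213, -0.001]
contact_force: [0.3, 0.2, -0.7]
grip_width: 0.0229
gripper_force: 49.2
```

servo_tool(turn=[[0, 0, 0], [0, 0, 0], [0, 0, 0], [0, 0, 0], [0, 0, 0], [0, 0, 0], [0, 0, 0], [0, 0, 0]], slide=[[0, 2, 0], [0, 3.5, 0], [0, 3.5, -2], [0, 3.5, -4], [0, 3.5, -5.1], [0, 3.5, -5.1], [0, 3.5, -5.1], [0, 3.5, -4.5]], hand=[0.1, 0.1, 0.1, 0.1, 0.1, 0.1, 0.5, 0.5])

```text
clock: 35.4
tcp_pos: [0.4619, 0.3683, 0.0693]
orientation: [3.131, -0.218, -0.002]
contact_force: [-0.4, 0.7, -0.2]
grip_width: 0.0429
gripper_force: 0.0
```

servo_tool(turn=[[0, 0, 0], [0, 0, 0], [0, 0, 0], [0, 0, 0], [0, 0, 0]], slide=[[0, 0, 2], [0, 0, 4], [0, 0, 6], [-1.5, 0, 6], [-1.5, 0, 6]], hand=[0.5, 0.5, 0.5, 0.5, 0.5])

```text
clock: 36.02
tcp_pos: [0.4148, 0.3732, 0.2507]
orientation: [-3.131, 0.206, 0.003]
contact_force: [0.2, 0.5, -0.4]
grip_width: 0.0427
gripper_force: 0.0
```

```bash
python3 look.py a2; python3 - <<'E'
from h import *
im,d=r.grab_frame('scene'); save('s2',im,(220,120,420,290),4); np.savez('f2scene',im=im,d=d)
im,d=r.grab_frame('top'); np.savez('f2top',im=im,d=d)
E
```

```text
36.075 [0.41619787 0.372681   0.25050625] 0.04232090818504051
```

View pics/a2.png

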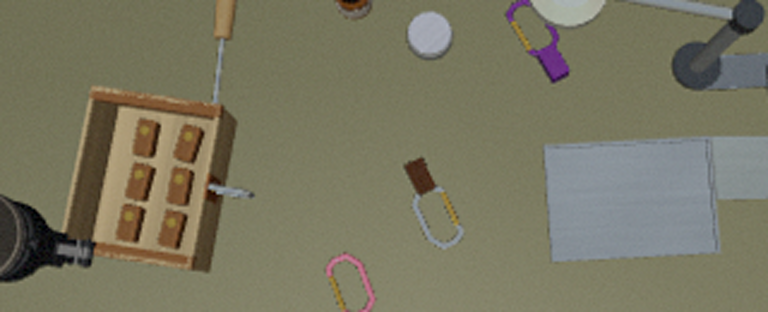

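View pics/s2.png

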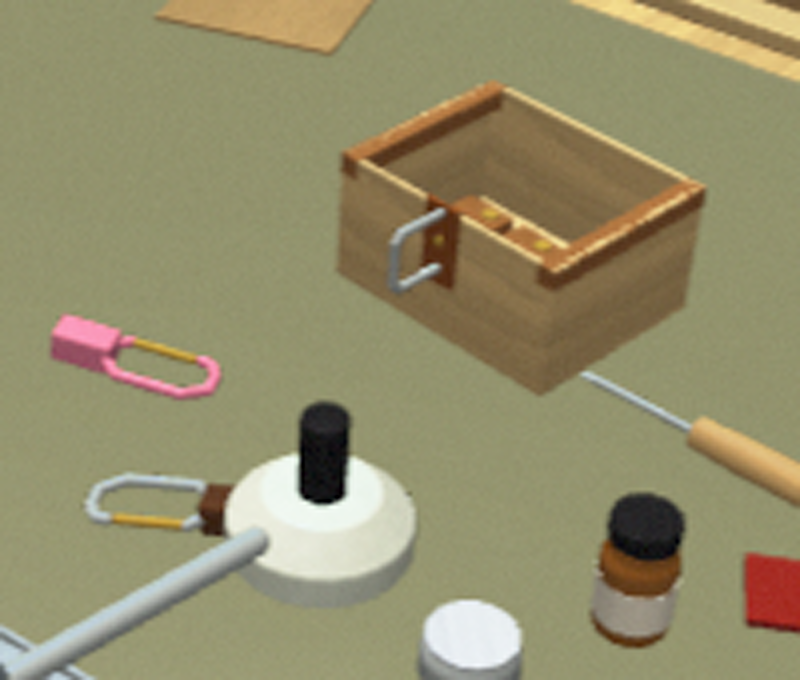

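All six fobs are in the tote, at crop (130–190,140–230), and the tray is empty. In the scene crop the D-ring bar is upright at (396,262). Measuring the tag and the ring now.

```bash
python3 - <<'E'
from h import *
F=np.load('f2top.npz'); im=F['im']; H,S,V=cv2.split(cv2.cvtColor(im,cv2.COLOR_RGB2HSV))
d0=F['d']; P=pts('top',d0)
box=np.zeros(H.shape,bool); box[200:248,262:300]=1
blk=(H<20)&(S>100)&(V<115)&box
L=im.astype(int)
stl=(V>130)&(S<45)&box; gat=(H>15)&(H<28)&(S>120)&(V>110)&box
def W(m,z): 
    q=np.argwhere(m); return np.array([ray('top',u,v,z)[:2] for v,u in q]).astype(np.float32)
b=W(blk,.024); ra=cv2.minAreaRect(b); print('blk',blk.sum(),ra)
s=W(stl,.014); print('steel',stl.sum(),cv2.minAreaRect(s) if len(s) else 0)
g=W(gat,.014); print('gate',gat.sum(),cv2.minAreaRect(g), g.mean(0))
a=W(stl|gat,.014); a=np.vstack([a,b]).astype(np.float32); R=cv2.minAreaRect(a); print('all',R, cv2.boxPoints(R).round(3).tolist())
# line fit gate
print('gateline',cv2.fitLine(g,cv2.DIST_L2,0,.01,.01).ravel())
# ring
print('ring scene',ray('scene',319,185.5,.081).round(4),'top',ray('top',204.2,220.8,.107).round(4))
Fs=np.load('f2scene.npz'); Ps=pts('scene',Fs['d'])
w=Ps[165:200,312:332].reshape(-1,3); ims=Fs['im'][165:200,312:332].reshape(-1,3)
hs=cv2.cvtColor(Fs['im'],cv2.COLOR_RGB2HSV)[165:200,312:332].reshape(-1,3)
k=(hs[:,1]<60)&(w[:,2]>.06)&(w[:,2]<.1)
print(k.sum(), np.median(w[k],0), w[k].round(3)[:25].tolist())
# tote rim from top depth w/o ring
z=P[...,2]; m=((z>0.098)&(z<0.11)); m[:, :115]=0; m[:,200:]=0; m[:165]=0; m[265:]=0
pp=P[m][:,:2].astype(np.float32); print('tote',cv2.minAreaRect(pp))
E
```

```text
blk 111 ((0.526099443435669, 0.0006998181343078613), (0.042653195559978485, 0.02460259012877941), 26.983333587646484)
steel 91 ((0.4727254807949066, -0.02165762335062027), (0.07807819545269012, 0.046145129948854446), 28.132360458374023)
gate 29 ((0.48601916432380676, -0.03774121403694153), (0.04390911012887955, 0.005607308354228735), 24.233684539794922) [ 0.48667482 -0.03753553]
all ((0.49078628420829773, -0.013186059892177582), (0.11820634454488754, 0.04637753590941429), 26.79624366760254) [[0.42800000309944153, -0.01899999938905239], [0.4480000138282776, -0.061000000685453415], [0.5540000200271606, -0.007000000216066837], [0.5329999923706055, 0.03400000184774399]]
gateline [ 0.90911824  0.41653818  0.4866748  -0.03753553]
ring scene [0.496  0.2089 0.081 ] top [0.4914 0.1997 0.107 ]
44 [0.49776102 0.20924337 0.06729412] [[0.466, 0.262, 0.072], [0.457, 0.265, 0.064], [0.496, 0.203, 0.099], [0.494, 0.211, 0.094], [0.495, 0.204, 0.095], [0.495, 0.209, 0.092], [0.493, 0.207, 0.089], [0.497, 0.206, 0.091], [0.494, 0.206, 0.087], [0.501, 0.2, 0.093], [0.496, 0.203, 0.086], [0.498, 0.206, 0.085], [0.499, 0.201, 0.085], [0.498, 0.206, 0.082], [0.503, 0.249, 0.062], [0.493, 0.21, 0.074], [0.496, 0.21, 0.076], [0.501, 0.242, 0.061], [0.503, 0.244, 0.061], [0.489, 0.21, 0.069], [0.495, 0.206, 0.074], [0.498, 0.207, 0.074], [0.498, 0.232, 0.061], [0.5, 0.235, 0.061], [0.492, 0.207, 0.069]]
tote ((0.5102505087852478, 0.31390535831451416), (0.2016439437866211, 0.20143793523311615), 81.79878234863281)
```

servo_tool(turn=[[0, 0, 2], [0, 0, 4], [0, 0, 6], [0, 0, 8], [0, 0, 10], [0, 0, 12], [0, 0, 14], [0, 0, 16]], slide=[[0.4, -0.5, 0], [0.9, -1, 0], [1.4, -1.7, 0], [1.9, -2.5, 0], [2.4, -3.3, 0], [2.9, -4.2, 0], [3.3, -5.1, 0], [3.65, -6, 0]], hand=[0.6, 0.6, 0.6, 0.6, 0.6, 0.6, 0.6, 0.6])

```text
clock: 37.17
tcp_pos: [0.5284, 0.1889, 0.2496]
orientation: [2.534, 1.855, 0.001]
contact_force: [-0.0, 0.0, 0.4]
grip_width: 0.0514
gripper_force: 0.0
```

servo_tool(turn=[[0, 0, 2], [0, 0, 4], [0, 0, 6], [0, 0, 8], [0, 0, 10], [0, 0, 12], [0, 0, 14], [0, 0, 16]], slide=[[0, -0.8, 0], [0, -1.6, -0.5], [0, -2.4, -1], [0, -3.2, -1.5], [0, -4, -2], [0, -4.8, -2.5], [0, -5.6, -3], [0, -6.3, -3.5]], hand=[0.6, 0.6, 0.6, 0.6, 0.6, 0.6, 0.6, 0.6])

```text
clock: 38.17
tcp_pos: [0.5277, -0.0003, 0.144]
orientation: [0.75, 3.05, -0.0]
contact_force: [0.0, 0.7, -0.1]
grip_width: 0.0511
gripper_force: 0.0
```

servo_tool(turn=[[0, 0, 2], [0, 0, 4], [0, 0, 6], [0, 0, 8], [0, 0, 10], [0, 0, 10.9], [0, 0, 10.9], [0, 0, 10.9]], slide=[[0, 0, 0], [0, 0, 0], [0, 0, 0], [0, 0, 0], [0, 0, 0], [0, 0, 0], [0, 0, 0], [0, 0, 0]], hand=[0.6, 0.6, 0.6, 0.6, 0.6, 0.6, 0.6, 0.6])

```text
clock: 39.17
tcp_pos: [0.5273, 0.0013, 0.1443]
orientation: [-0.721, 3.058, -0.0]
contact_force: [0.2, -0.7, 0.5]
grip_width: 0.0512
gripper_force: 0.0
```

```bash
cat > st.py <<'E'
from h import *
from scipy.spatial.transform import Rotation as T
o=r.get_obs();M=T.from_rotvec(o['orientation']).as_matrix();print(o['clock'],o['tcp_pos'].round(4),o['joints'].round(2),'head',np.degrees(np.arctan2(M[1,1],M[0,1])).round(1),M[:,2].round(3),o['contact_force'].round(1),o['grip_width'])
E
python3 st.py
```

```text
39.175 [0.5273 0.0013 0.1443] [-0.37  0.35  0.3   2.01 -0.14  0.8   2.05] head 116.5 [ 0. -0. -1.] [ 0.2 -0.7  0.5] 0.05122168674435605
```

servo_tool(turn=[[0, 0, 0], [0, 0, 0], [0, 0, 0], [0, 0, 0], [0, 0, 0], [0, 0, 0], [0, 0, 0], [0, 0, 0]], slide=[[0, 0, -1.5], [0, 0, -3], [0, 0, -4], [0, 0, -4.6], [0, 0, -4.6], [0, 0, -4.6], [0, 0, -4.6], [0, 0, -4.6]], hand=[0.6, 0.6, 0.6, 0.6, 0.6, 0.1, 0.1, 0.1], squeeze=80)

```text
clock: 40.17
tcp_pos: [0.528, 0.002, 0.0076]
orientation: [-0.725, 3.054, -0.0]
contact_force: [-0.3, -1.0, 6.7]
grip_width: 0.0243
gripper_force: 80.2
```

servo_tool(turn=[[0, 0, 0], [0, 0, 0], [0, 0, -1], [0, 0, -3], [0, 0, -5], [0, 0, -7], [0, 0, -9], [0, 0, -11]], slide=[[0, 0, 0], [0, 0, 1], [0, 0, 2], [0, 0, 3], [0, 0, 4], [0, 0, 5], [0, 0, 5], [0, 0, 5]], hand=[0.1, 0.1, 0.1, 0.1, 0.1, 0.1, 0.1, 0.1])

```text
clock: 41.18
tcp_pos: [0.527, 0.0022, 0.1572]
orientation: [0.776, 3.043, 0.002]
contact_force: [-0.9, 0.4, -1.8]
grip_width: 0.0245
gripper_force: 79.3
```

servo_tool(turn=[[0, 0, -2], [0, 0, -4], [0, 0, -6], [0, 0, -8], [0, 0, -10], [0, 0, -12], [0, 0, -14], [0, 0, -14]], slide=[[0, 0, 0], [0, 0, 0], [0, 0, 0], [0, 0, 0], [0, 0, 0], [0, 0, 0], [0, 0, 0], [0, 0, 0]], hand=[0.1, 0.1, 0.1, 0.1, 0.1, 0.1, 0.1, 0.1])

```text
clock: 42.18
tcp_pos: [0.5267, 0.0022, 0.1564]
orientation: [2.374, 2.057, -0.0]
contact_force: [-0.1, 0.4, -0.8]
grip_width: 0.0243
gripper_force: 79.3
```

```bash
python3 st.py; python3 - <<'E'
from h import *
for n in('top','scene'):
    im,d=r.grab_frame(n); np.savez('f3'+n,im=im,d=d)
u,v=proj('scene',(.53,.05,.15)); print(u,v)
a=r.grab_frame('scene')[0]; save('s3',a,(int(u)-90,int(v)-65,int(u)+90,int(v)+65),4)
E
```

```text
42.175 [0.5267 0.0022 0.1564] [-0.81  0.45  0.89  2.02 -0.46  0.88  0.19] head -8.2 [-0. -0. -1.] [-0.1  0.4 -0.8] 0.024286202785975656
293.50038653960996 195.47292763513613
```

View pics/s3.png

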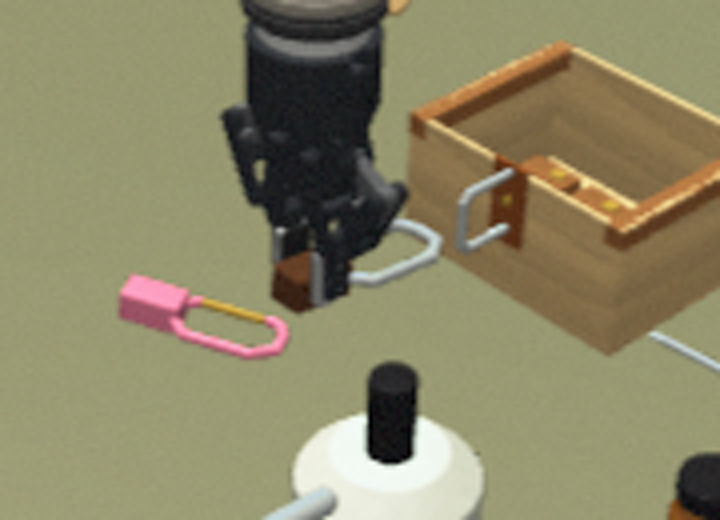

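```bash
python3 - <<'E'
from h import *
c0=np.array([.527,.005]); a=np.radians(81.8); ex=np.array([np.cos(a),np.sin(a)]); ey=np.array([-ex[1],ex[0]])
for n in('scene','top'):
    F=np.load(f'f3{n}.npz'); im=F['im']; P=pts(n,F['d']); hs=cv2.cvtColor(im,cv2.COLOR_RGB2HSV)
    X=(P[...,:2]-c0)@ex; Y=(P[...,:2]-c0)@ey; Z=P[...,2]
    k=(X>.03)&(X<.12)&(abs(Y)<.04)&(Z>.1)&(Z<.25)&(hs[...,1]<80)&(hs[...,2]>110)
    print(n,k.sum()); 
    if k.sum()>5: print('X',np.percentile(X[k],[2,50,98]).round(4),'Y',np.percentile(Y[k],[2,50,98]).round(4),'Z',np.percentile(Z[k],[2,25,50,75,98]).round(4), 'slope z/x',np.polyfit(X[k],Z[k],1).round(3),'z/y',np.polyfit(Y[k],Z[k],1).round(3))
E
```

```text
scene 97
X [0.0316 0.0734 0.095 ] Y [-0.0282 -0.0219  0.0144] Z [0.1514 0.155  0.157  0.1592 0.1638] slope z/x [-0.111  0.165] z/y [-0.126  0.155]
top 0
```

Tag is held level with the hook pointing at the wall. Stage it beside the bar.

servo_tool(turn=[[0, 0, 0], [0, 0, 0], [0, 0, 0], [0, 0, 0], [0, 0, 0], [0, 0, 0], [0, 0, 0], [0, 0, 0]], slide=[[-0.1, 1, 0], [-0.1, 2, 0], [-0.1, 3, 0], [-0.1, 4, 0], [-0.1, 4.43, -0.5], [-0.1, 4.43, -1.2], [-0.1, 4.43, -2], [-0.1, 4.43, -2.5]], hand=[0.1, 0.1, 0.1, 0.1, 0.1, 0.1, 0.1, 0.1])

```text
clock: 43.32
tcp_pos: [0.5231, 0.1338, 0.0796]
orientation: [-2.376, -2.055, 0.003]
contact_force: [0.0, -0.7, -1.3]
grip_width: 0.0244
gripper_force: 79.4
```

```bash
python3 st.py; python3 - <<'E'
from h import *
im,d=r.grab_frame('scene'); np.savez('f4scene',im=im,d=d); u,v=proj('scene',(.505,.18,.081)); print(u,v)
save('s4',im,(int(u)-65,int(v)-50,int(u)+65,int(v)+50),6)
it=r.grab_frame('top')[0]; u,v=proj('top',(.505,.18,.081)); print(u,v); save('t4',it,(int(u)-45,int(v)-35,int(u)+45,int(v)+35),7)
E
```

```text
43.325 [0.5231 0.1338 0.0796] [-0.95  0.58  0.77  2.04 -0.6   0.76  0.05] head -8.3 [-0.002 -0.001 -1.   ] [ 0.  -0.7 -1.3] 0.02439641934878065
315.38174122209784 191.38330914415246
212.6484873289658 217.2171452083849
```

View pics/s4.png

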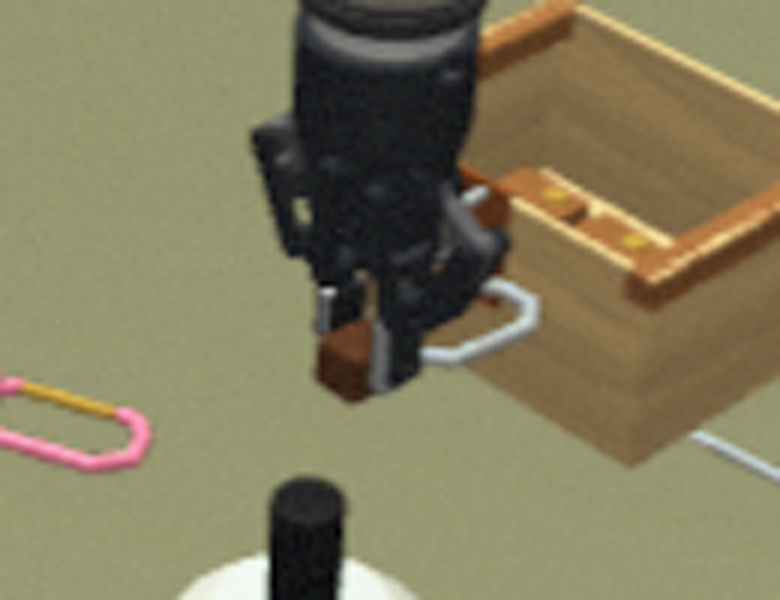

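View pics/t4.png

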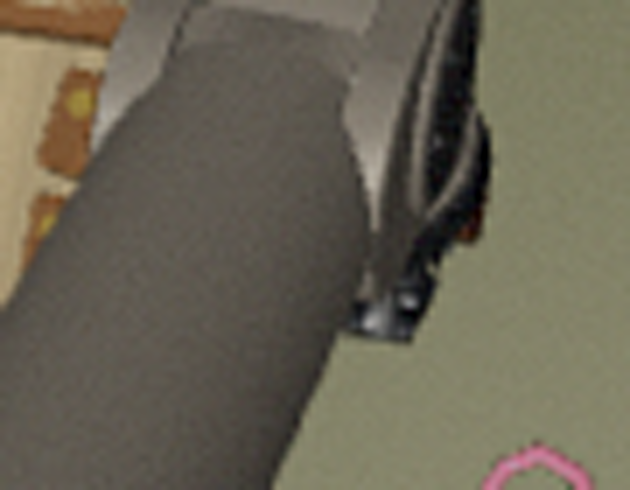

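servo_tool(turn=[[0, 0, 0], [0, 0, 0], [0, 0, 0], [0, 0, 0], [0, 0, 0], [0, 0, 0], [0, 0, 0], [0, 0, 0]], slide=[[0, 0, 0], [-0.25, 0.03, 0], [-0.5, 0.07, 0], [-0.75, 0.1, 0], [-1, 0.14, 0], [-1.25, 0.18, 0], [-1.5, 0.21, 0], [-1.5, 0.21, 0]], hand=[0.1, 0.1, 0.1, 0.1, 0.1, 0.1, 0.1, 0.1])

```text
clock: 44.42
tcp_pos: [0.4777, 0.1403, 0.0811]
orientation: [-2.376, -2.055, 0.003]
contact_force: [2.1, -3.6, -0.5]
grip_width: 0.0245
gripper_force: 79.6
```

```bash
python3 st.py; python3 - <<'E'
from h import *
im,d=r.grab_frame('scene'); np.savez('f5scene',im=im,d=d); u,v=315,191
save('s5',im,(u-45,v-35,u+45,v+35),8)
u,v=proj('scene',(.5231+.101*.143-.045,.1338+.101*.99+.0064,.076)); print('pred far end px',u,v,'crop',(u-270)*8,(v-156)*8)
E
```

```text
44.425 [0.4777 0.1403 0.0811] [-1.03  0.53  0.8   2.14 -0.58  0.71  0.01] head -8.3 [-0.002 -0.001 -1.   ] [ 2.1 -3.6 -0.5] 0.02446198839121952
pred far end px 324.4881259999043 181.66614563853523 crop 435.9050079992344 205.3291651082818
```

View pics/s5.png

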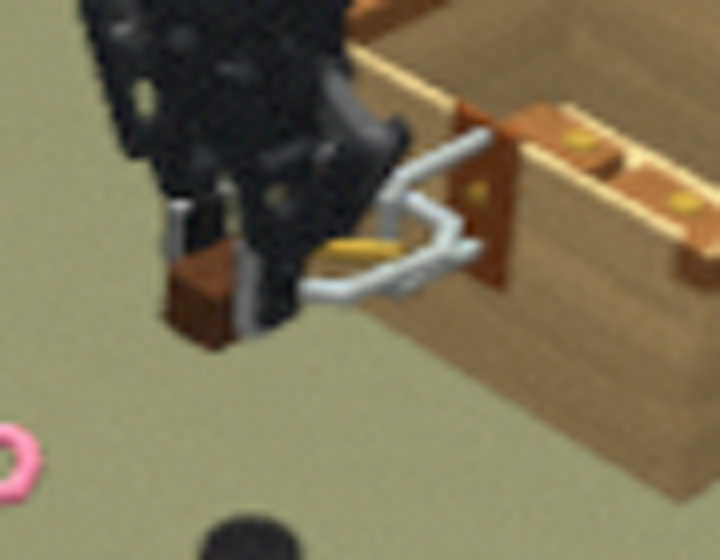

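The bar (crop 387,215) is pressing the brass gate (360,247) inwards, and the forces agree. Slide back to let the gate snap shut.

servo_tool(turn=[[0, 0, 0], [0, 0, 0], [0, 0, 0], [0, 0, 0], [0, 0, 0], [0, 0, 0], [0, 0, 0], [0, 0, 0]], slide=[[-0.02, -0.13, 0], [-0.04, -0.26, 0], [-0.06, -0.4, 0], [-0.08, -0.53, 0], [-0.09, -0.63, 0], [-0.09, -0.63, 0], [-0.09, -0.63, 0], [-0.09, -0.63, 0]], hand=[0.1, 0.1, 0.1, 0.1, 0.1, 0.1, 0.1, 0.1])

```text
clock: 45.48
tcp_pos: [0.4762, 0.1225, 0.0813]
orientation: [-2.376, -2.055, -0.0]
contact_force: [0.2, 0.0, -0.8]
grip_width: 0.0243
gripper_force: 79.4
```

```bash
python3 st.py; python3 - <<'E'
from h import *
im,d=r.grab_frame('scene'); np.savez('f6scene',im=im,d=d); u,v=315,191
save('s6',im,(u-45,v-35,u+45,v+35),8)
E
```

```text
45.475 [0.4762 0.1225 0.0813] [-1.    0.51  0.8   2.15 -0.58  0.7   0.04] head -8.3 [-0.  0. -1.] [ 0.2  0.  -0.8] 0.024311650841267816
```

View pics/s6.png

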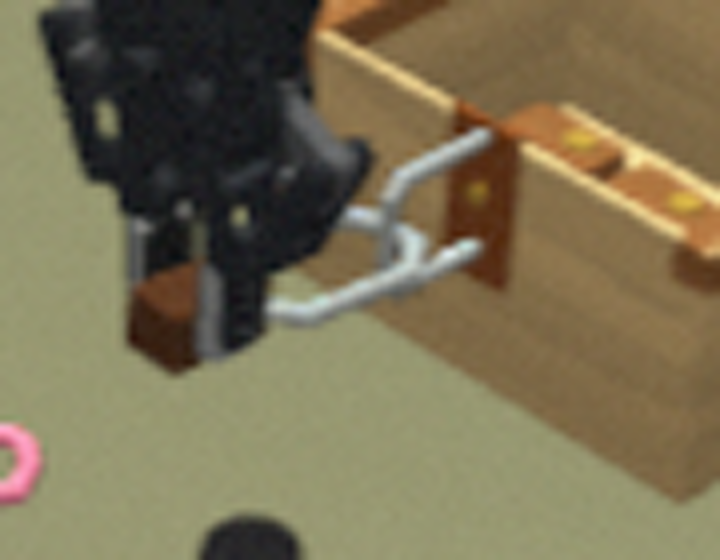

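The force is back to zero and the nose is visible at (355,215), outside the bar at (388,215), so the bar is captured. Lower a little, then release and retreat upwards.

servo_tool(turn=[[0, 0, 0], [0, 0, 0], [0, 0, 0], [0, 0, 0], [0, 0, 0], [0, 0, 0], [0, 0, 0], [0, 0, 0]], slide=[[0, 0, -0.2], [0, 0, -0.4], [0, 0, -0.4], [0, 0, -0.4], [0, 0, -0.4], [0, 0, -0.4], [0, 0, -0.4], [0, 0, -0.4]], hand=[0.1, 0.1, 0.1, 0.5, 0.5, 0.6, 0.6, 0.6])

```text
clock: 46.52
tcp_pos: [0.4763, 0.1223, 0.0694]
orientation: [2.376, 2.055, 0.0]
contact_force: [0.9, 0.1, 0.5]
grip_width: 0.051
gripper_force: 0.0
```

servo_tool(turn=[[0, 0, 0], [0, 0, 0], [0, 0, 0], [0, 0, 0], [0, 0, 0], [0, 0, 0], [0, 0, 0], [0, 0, 0]], slide=[[0, 0, 0.3], [0, 0, 1], [0, 0, 2.5], [0, 0, 4.5], [0, 0, 6.5], [0, 0, 8.5], [0.3, -1.5, 9.5], [0.5, -3, 9.5]], hand=[0.6, 0.6, 0.6, 0.6, 0.6, 0.6, 0.6, 0.6])

```text
clock: 47.52
tcp_pos: [0.4927, 0.0315, 0.357]
orientation: [2.374, 2.057, 0.009]
contact_force: [0.3, 0.4, -0.4]
grip_width: 0.0511
gripper_force: 0.0
```

```bash
python3 st.py; python3 - <<'E'
from h import *
im,d=r.grab_frame('scene'); np.savez('f7scene',im=im,d=d); u,v=315,196
save('s7',im,(u-50,v-38,u+50,v+38),8)
it,d=r.grab_frame('top'); np.savez('f7top',im=it,d=d)
E
```

```text
47.525 [0.4927 0.0315 0.357 ] [-1.32  0.08  1.23  1.86 -0.08  1.25 -0.21] head -8.2 [ 0.004  0.004 -1.   ] [ 0.3  0.4 -0.4] 0.051122938299877914
```

View pics/s7.png

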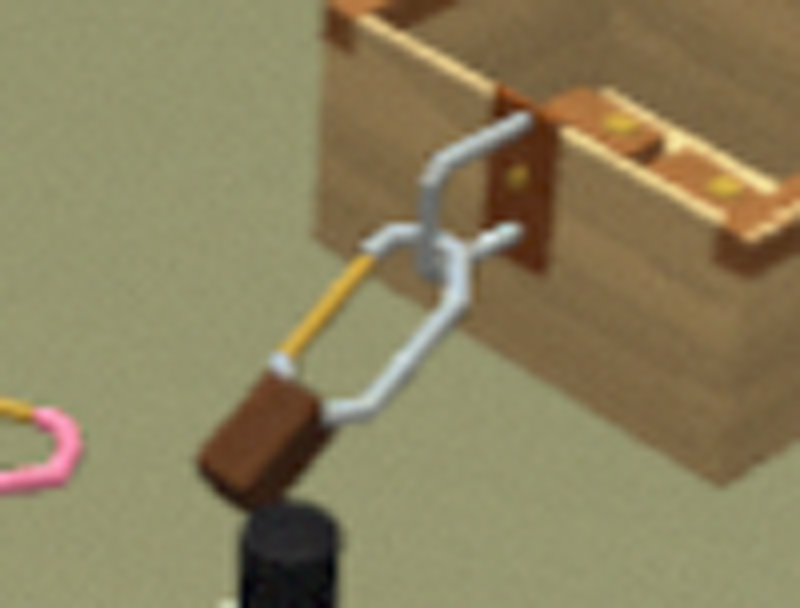

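Clipped: the gate (330,300) is shut and the tag hangs from the lower bend with its block on the bench. Now the lamp.

```bash
python3 - <<'E'
from h import *
F=np.load('f7top.npz'); im,d=F['im'],F['d']; P=pts('top',d); hs=cv2.cvtColor(im,cv2.COLOR_RGB2HSV)
k=(P[...,2]>.28)&(P[...,2]<.3)&(hs[...,2]<80)&(P[...,0]>.6)&(P[...,0]<.8)&(P[...,1]<-.1)&(P[...,1]>-.25)
print(k.sum(),P[k].mean(0))
for n,m in(('scene','f7scene'),): 
    F=np.load(m+'.npz'); P=pts(n,F['d']); hs=cv2.cvtColor(F['im'],cv2.COLOR_RGB2HSV)
    k=(P[...,2]>.25)&(P[...,2]<.3)&(hs[...,2]<80)&(P[...,0]>.6)&(P[...,0]<.8)&(P[...,1]<-.1)&(P[...,1]>-.25); print(k.sum(),P[k].mean(0))
E
```

```text
70 [ 0.71030912 -0.16521068  0.28853556]
264 [ 0.71544587 -0.17184126  0.2755738 ]
```

servo_tool(turn=[[0, 0, 0], [0, 0, 0], [0, 0, 0], [0, 0, 0], [0, 0, 0], [0, 0, 0], [0, 0, 0], [0, 0, 0]], slide=[[1.4, -1.3, 0.3], [2.8, -2.6, 0.5], [4.2, -3.9, 0.5], [5.6, -5.2, 0.5], [7, -6.4, 0.3], [7.3, -6.65, 0], [7.3, -6.65, 0], [7.3, -6.65, 0]], hand=[0.6, 0.6, 0.6, 0.6, 0.6, 0.6, 0.6, 0.6])

```text
clock: 48.62
tcp_pos: [0.7099, -0.1655, 0.355]
orientation: [-2.374, -2.057, -0.001]
contact_force: [0.1, 0.2, 0.2]
grip_width: 0.0513
gripper_force: 0.0
```

servo_tool(turn=[[0, 0, 0], [0, 0, 0], [0, 0, 0], [0, 0, 0], [0, 0, 0]], slide=[[0, 0, -0.8], [0, 0, -1.6], [0, 0, -2.4], [0, 0, -3.05], [0, 0, -3.05]], hand=[0.6, 0.6, 0.6, 0.6, 0.6])

```text
clock: 49.25
tcp_pos: [0.7097, -0.1655, 0.2619]
orientation: [-2.373, -2.055, 0.001]
contact_force: [-0.4, 1.2, 0.2]
grip_width: 0.0511
gripper_force: 0.0
```

servo_tool(turn=[[0, 0, 1], [0, 0, 2], [0, 0, 4], [0, 0, 6], [0, 0, 8], [0, 0, 10], [0, 0, 12], [0, 0, 14]], slide=[[-0.6, 0, 0], [-1.2, 0, 0], [-2.3, 0, 0], [-3.5, -0.3, 0], [-4.5, -0.8, 0], [-5.4, -1.5, 0], [-6.3, -2.3, 0], [-6.9, -3.2, 0]], hand=[0.6, 0.6, 0.6, 0.6, 0.6, 0.6, 0.6, 0.6])

```text
clock: 50.25
tcp_pos: [0.5028, -0.2638, 0.2645]
orientation: [0.758, 3.046, 0.002]
contact_force: [2.1, 0.8, 0.6]
grip_width: 0.0513
gripper_force: 0.6
```

servo_tool(turn=[[0, 0, 0], [0, 0, 0], [0, 0, 0], [0, 0, 0], [0, 0, 0], [0, 0, 0], [0, 0, 0], [0, 0, 0]], slide=[[0, 0, 0], [0, 0, 0], [0, 0, 1], [0, 0, 2], [0, 0, 3.5], [0, 2, 4], [0, 4, 4], [0, 6, 4]], hand=[0.6, 0.6, 0.6, 0.6, 0.6, 0.6, 0.6, 0.6])

```text
clock: 51.25
tcp_pos: [0.5037, -0.0801, 0.3834]
orientation: [0.767, 3.045, 0.001]
contact_force: [0.2, -0.2, -0.1]
grip_width: 0.0511
gripper_force: 0.0
```

servo_tool(turn=[[0, 0, 0], [0, 0, 0], [0, 0, 0], [0, 0, 0]], slide=[[0, 1, 0], [0, 1, 0], [0, 1, 0], [0, 1, 0]], hand=[0.6, 0.6, 0.6, 0.6])

```text
clock: 51.75
tcp_pos: [0.5033, -0.0545, 0.3829]
orientation: [0.772, 3.045, -0.0]
contact_force: [-0.3, -0.4, 0.5]
grip_width: 0.0512
gripper_force: 0.0
```

```bash
python3 st.py; python3 - <<'E'
from h import *
im,d=r.grab_frame('scene'); save('s8',im,(90,110,450,380),2.2)
P=pts('scene',d); hs=cv2.cvtColor(im,cv2.COLOR_RGB2HSV)
k=(P[...,2]>.25)&(P[...,2]<.295)&(hs[...,2]<80)&(P[...,0]>.42)&(P[...,0]<.8)&(P[...,1]<-.12)&(P[...,1]>-.32); print(k.sum(),np.median(P[k],0))
E
```

```text
51.75 [ 0.5033 -0.0545  0.3829] [-0.67  0.07  0.7   1.77 -0.04  1.32  1.12] head 61.6 [ 0. -0. -1.] [-0.3 -0.4  0.5] 0.051205931372411785
251 [ 0.5105778  -0.26996287  0.27716722]
```

View pics/s8.png

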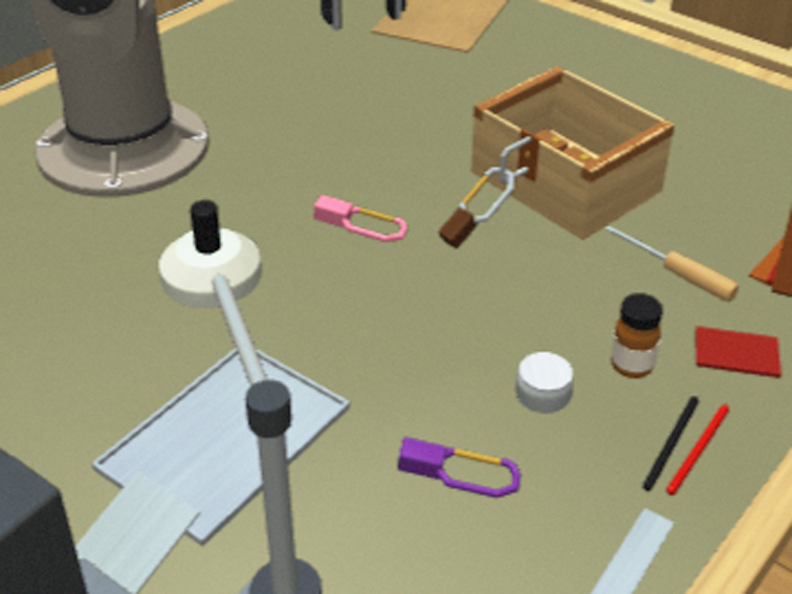

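The knob reads (0.511, -0.270), about 10 mm from the tray centre. The tag hangs shut at (480,200), nothing else has moved and the robot is clear. Handing in.

```bash
python3 -c "
from bench import r
print(r.hand_in())"
```

```text
the job is handed in; nothing more can be done
None
```

I handed the job in at about 52 s of the 210 s allowed: all six fobs are in the tote, the tag hangs from the D-ring with its gate shut, and the lamp is back over the tray, about 10 mm off centre; the hand-in gave no verdict.

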